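# Bring the spray can to the front of the bench carousel and lock it

## Robot

A 6-joint arm with a two-finger parallel gripper is mounted at the origin on a cart in front of the work surface, level with it; the furniture and walls round the work are solid. World frame = base frame: x ahead of the robot, y to its left, z up, the work surface at z = 0. Lengths are in m, angles in rad, forces in N, time in s.
With the tool pointing down it reaches from about 0.425 to 0.95 m from the base axis. Payload 3.5 kg.
Tool frame: the origin (TCP) lies at the very end of the fingers, on their centre line; the grasp point (between the pads) lies 19 mm behind it (r.grasp_offset is the distance from the TCP to the grasp point, in m); z points along the fingers, y is the line along which they close (so a half turn about z gives the same grasp; the last joint's range is limited). The gripper opens to 85 mm and grips with 20 to 120 N. Pads are 22 mm wide; open, the fingers measure 114 mm over their backs; the gripper's body (76 mm by 85 mm) begins 54 mm behind the grasp point. The pads swing forward as they close: fully open they stand 13 mm farther back than shut.
Start: joints at [-1.477, 0.286, 1.577, -0, 1.279, -0.15], TCP at [0.163, -0.655, 0.231] pointing down, gripper open.
Joint ranges: [-2.77, 2.77], [-0.9, 2.22], [0.21, 2.48], [-1.53, 4.67], [0.24, 2.81], [-2.84, 2.84]. Speed limits (rad/s): [2.79, 2.79, 3.14, 3.14, 3.14, 3.14].

## Interface

Orientations are given as a unit quaternion [x, y, z, w].
In Python, from cell import r, read_camera, get_calibration, workorder, spotter gives the robot as it stands.
- The arm moves only by the tool servo_tool, never from a script. Its argument "series" is one flat list of numbers, 7 for each row, row after row: the turn, a rotation vector about the world's x, y, z in rad, then the shift along the world's x, y, z in cm, then the closure, from 0 (fully open) to 1 (shut). In form: [rx, ry, rz, dx, dy, dz, fingers, rx, ry, rz, dx, dy, dz, fingers, ...]. A call has 1 to 10 rows; each row shifts and turns the commanded pose from where the row before left it; what a row does not reach is not made up. A row lasts 1/12 s, in which the tool goes at most 41.7 mm and 7.16 degrees, less where a joint would pass 70% of its speed; a pose out of reach is approached as far as the arm can. A call with a gripper value outside its range is refused whole. The fingers move at their own pace and stop on an object; the grip force is fixed at half the most. Time passes only in rows, so rows that do not move let the fingers close. It gives the time, the measured TCP pose, the force, the opening and the grip force at its end, in the units of the state.
- r.get_obs(): the state, without advancing time (a new reading comes with each control period).
- read_camera(name): name is "side" or "top" or "wrist"; returns the picture (400x640x3 uint8, red, green, blue); there is no depth.
- get_calibration(name): a dict with "K" (3x3 intrinsics, pixels), "distortion" ([k1, k2, p1, p2, k3] as OpenCV has them; the pictures are not rectified), "world_to_cam" (4x4, takes a point from world to camera coordinates); the wrist camera has in their place "tool_from_camera" (4x4, takes a point from camera to tool coordinates, whose origin is the TCP and whose axes are the flange's). Camera axes: x right, y up, looking along -z (the intrinsics and any distortion apply to the point x, -y, -z); pixel columns grow to the right and rows downward; lengths in m; the calibration is good to about 2 mm. A picture is of the moment at which its call begins: read the wrist's pose just before it. get_calibration takes no time and is no camera call.
- workorder.job_done(): hands the job in; it is judged then, once.
Trained networks look in the newest picture that a camera, given by its name, has taken for a name from the list of things; names that differ only in an ending like _2 or _b are one class to them, and where a whole thing is asked for, a point or a joint stands for the part that bears it (a point fixed in the world has none). Each returns a list of dicts, best first, with "score" (0 to 1); they miss things now and then, are a little off and sometimes report something else, mostly with a low value. They report only what shows in the picture. A call takes as long as a camera call.
- spotter.search_frame(camera, query): "xyz" ([x, y, z] in m, in world coordinates, good to about 4 mm: the middle of the surface that is visible of it).
The state is a dict: "time_s": time; "joint_positions": joint angles; "qvel": joint speeds; "effort": joint torques, N m; "eef_pos": TCP position; "orientation": TCP orientation; "contact_force": force on the tool from outside, world axes, zero at the start; "wrist_torque": the same for the moment, N m; "gripper_width": opening from 0.0 (shut) to 1.0 (fully open); "gripper_force": force on a finger pad.
Only numpy, scipy, OpenCV 4.12 (cv2) and the standard library are available. Lean on these libraries where they do the work, as an engineer would, in place of code of your own. Each camera call takes 0.05 s, during which the arm holds its last target. There are 200 camera calls.

## Task

Turn the bench carousel by pushing the spokes on its rim until the spray can, the tallest thing on it, stands at the front, in line with the arrow on the foot; then push the locking gate at the carousel's side fully home, until its spring catch snaps out behind it. Leave everything standing in its well, without lifting or toppling anything.

Things in the scene. Friction and masses are not known exactly. Their poses are not given: they have to be found in the camera images.
- stand_center (a point): On the upright turning axis of the carousel's fixed grey stand (round foot 204 mm across), 52.5 mm above the bench. Its -x axis points to the carousel's front, +z up. The lock (see gate_handle) lies 60 degrees anticlockwise from the front, seen from above; its bed, rails and catch reach from 85 to 250 mm from the axis and are at most 38 mm high.
- front_mark (a point): Point on the stand 65 mm from the turning axis towards the front, 60 mm above the bench (the disc's top): the spray can's axis must end above it. Outside the rim there, a tongue of the foot carries an aluminium arrow, pointing inwards, at most 18 mm high, 115 to 168 mm from the axis.
- disc_center (a point): Turning aluminium disc, 200 mm across, top 60 mm above the bench, a notched skirt below it; the point is on the axis, 52.5 mm up; x and y turn with the disc. Four wells (black rings, 64 mm outside, 58 inside, 6 high) lie 65 mm from the axis along its +x, +y, -x, -y. It turns either way without limit, stiffly (0.13 N m), and stays where it is left.
- spoke_tip (a point): End of one of the disc's four steel spokes: level round bars 12 mm thick, centre line 52.5 mm above the bench, sticking out of the rim from 100 to 140 mm from the axis, half-way between the wells (45, 135, 225, 315 degrees from disc_center's +x; this one at 45). Push them sideways to turn the disc. They pass 8 mm above the lock's bed, but inside the gate's handle.
- spray_can_center (a point): Centre, half-way up, of the spray can, 53 mm across and 146 mm tall, standing loose in one of the four wells (which one changes); the tallest thing on the carousel.
- solder_reel_center (a point): Centre, half-way up, of a solder reel, 54 mm across and 62 mm tall, standing loose in another well.
- flux_bottle_center (a point): Centre, half-way up, of a bottle with a needle cap, 40 mm across and 100 mm tall, standing loose in another well.
- spool_tin_center (a point): Centre, half-way up, of a smaller reel, 48 mm across and 58 mm tall, standing loose in another well.
- gate_handle (a point): Middle of the outer face of the gate's upright steel handle plate (50 mm wide, 10 thick, from 22 to 67 mm above the bench; point 50 mm up, 230 mm from the axis when open). Push it along its +x axis, towards the turning axis. The gate's tongue (12 mm, round nose) enters a skirt notch (26 mm), which faces it when a well is at the front; over 5 degrees off it is blocked.
- gate (a joint): Travel of the gate in m: 0 fully open, 0.052 against its end stop. It takes about 4 N to slide and up to 10 N to pass the catch; from 0.0485 on the catch snaps out behind it and it can no longer go back.
- catch (a joint): Spring catch beside the gate, a steel pin with a black knob, in m: 0 when sprung out (before the gate reaches it and again when it has snapped behind the gate), about 0.008 while the gate is holding it pushed back.

How it is judged:
By the outcome, as a careful person would: the job done as asked, in the order asked, and still so for the second after the job is handed in, with the robot touching nothing.
It also fails if it takes over 72 s, if anything falls off the work surface, if the arm or the gripper's body presses on something with over 40 N, if the wrist force passes 120 N, or if a joint passes its speed limit or range.

## Working session

There is one attempt and no reset: what is moved stays moved. The work goes in short steps, Python scripts to look and compute and a tool call to move; the robot and the scene stay as the last step left them, time stands still between calls to the robot, and variables do not carry over. Pictures are saved under pics/ and viewed, at most 10 in all, crops included, and the job is handed in when it is done.

Besides the shell and the picture viewer there is one more tool, called after "Request:" by a JSON object that holds its "method" and its "body", one argument or row to a line. servo_tool: Moves the arm, as the interface text tells. Its arguments: {"type":"object","properties":{"series":{"type":"array","items":{"type":"number"}}},"required":["series"]}

```bash
mkdir -p pics
python3 - <<'E'
from cell import r, read_camera, get_calibration, workorder, spotter
import cv2, numpy as np
for c in ("top","side"):
    im=read_camera(c); cv2.imwrite(f"pics/{c}0.png",im[:,:,::-1])
    for q in ("stand_center","disc_center","spoke_tip","spray_can_center","solder_reel_center","flux_bottle_center","spool_tin_center","gate_handle","front_mark","catch"):
        try:
            print(c,q,[(np.round(d["xyz"],3).tolist(),round(d["score"],2)) for d in spotter.search_frame(c,q)[:4]])
        except Exception as e: print(c,q,e)
    k=get_calibration(c); print(k)
print(r.get_obs())
E
```

```text
top stand_center [([0.489, -0.139, 0.015], 0.9)]
top disc_center [([0.597, -0.018, 0.06], 0.58)]
top spoke_tip [([0.593, -0.018, 0.061], 0.86)]
top spray_can_center [([0.535, -0.058, 0.188], 0.62)]
top solder_reel_center [([0.626, -0.08, 0.121], 0.86), ([0.491, -0.143, 0.016], 0.27)]
top flux_bottle_center [([0.56, 0.024, 0.119], 0.89)]
top spool_tin_center [([0.652, 0.007, 0.119], 0.74)]
top gate_handle [([0.501, -0.18, 0.027], 0.58), ([0.598, -0.017, 0.058], 0.27)]
top front_mark [([0.488, -0.144, 0.016], 0.76), ([0.561, 0.026, 0.119], 0.6)]
top catch [([0.446, -0.12, 0.023], 0.38)]
{'K': array([[459.19061456,   0.        , 319.11564497],
       [  0.        , 459.19061456, 200.62709925],
       [  0.        ,   0.        ,   1.        ]]), 'distortion': array([-0.04138342,  0.        ,  0.        ,  0.        ,  0.        ]), 'world_to_cam': array([[-0.01113317, -0.99954666, -0.02797351, -0.04541056],
       [ 0.98728878, -0.01542368,  0.15818653, -0.56181399],
       [-0.15854627, -0.02585682,  0.98701292, -0.90899218],
       [ 0.        ,  0.        ,  0.        ,  1.        ]]
[... 1143 characters left out ...]
t_positions': array([-1.47702091e+00,  2.86253412e-01,  1.57669332e+00, -2.17706985e-05,
        1.27857086e+00, -1.49954958e-01]), 'qvel': array([ 0.00150328,  0.00130126,  0.00049675, -0.0003652 , -0.0018713 ,
        0.0003121 ]), 'effort': array([ 2.54033193e-04, -4.05976081e+01, -2.92941195e+01, -1.92190082e-04,
        5.91076368e-04, -5.20957570e-06]), 'eef_pos': array([ 0.1629467 , -0.65503249,  0.23135958]), 'orientation': array([ 9.92583241e-01,  1.21566885e-01, -1.14739965e-05,  3.72243575e-05]), 'contact_force': array([-0.48487607,  0.12335155,  1.00109663]), 'wrist_torque': array([ 0.04419444, -0.04529731,  0.00902324]), 'gripper_force': 0.0, 'gripper_width': 0.9977983796770614}
```

View pics/top0.png

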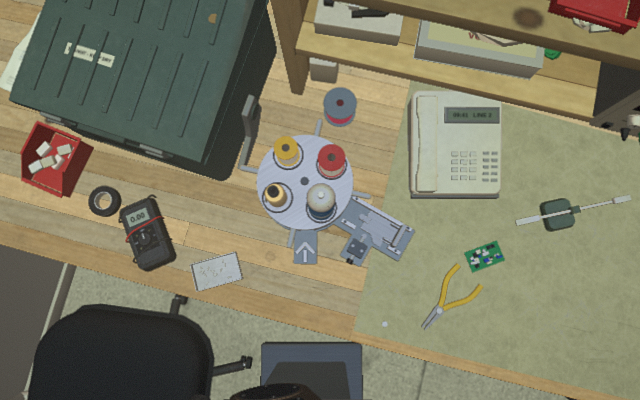

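View pics/side0.png

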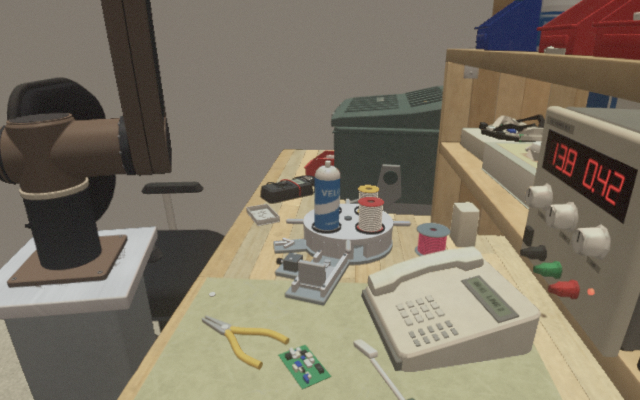

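The top view shows the disc centred near (305,182), the can at about (320,200), the arrow at (305,247) and the lock at (375,228). The side view shows the same layout, with a toolbox, a loose reel and a phone nearby. I'll zoom in to measure it.

```bash
cat > h.py <<'E'
import numpy as np, cv2
from cell import r, read_camera, get_calibration, workorder, spotter
def cam(c):
    k=get_calibration(c); return k["K"],k["distortion"],k["world_to_cam"]
def unproj(c,px,z):
    K,D,T=cam(c); p=cv2.undistortPoints(np.array(px,float).reshape(-1,1,2),K,D)[:,0]
    d=np.c_[p[:,0],-p[:,1],-np.ones(len(p))]@T[:3,:3]; o=-T[:3,:3].T@T[:3,3]
    return o+d*((np.broadcast_to(z,len(d))-o[2])/d[:,2])[:,None]
def proj(c,P):
    K,D,T=cam(c); q=np.atleast_2d(P)@T[:3,:3].T+T[:3,3]
    q=q*[1,-1,-1]; return cv2.projectPoints(q,np.zeros(3),np.zeros(3),K,D)[0][:,0]
E
python3 - <<'E'
from h import *
im=cv2.imread("pics/top0.png"); x0,y0,s=230,110,5
cr=cv2.resize(im[110:270,230:390+0],None,fx=s,fy=s,interpolation=cv2.INTER_CUBIC)
cr=cr[:600*0+800]; cr=cv2.resize(im[y0:y0+160,x0:x0+200],(750,600),interpolation=cv2.INTER_CUBIC)
for i in range(0,200,20):
    cv2.putText(cr,str(x0+i),(int(i*3.75),10),0,.35,(0,255,255)); cv2.line(cr,(int(i*3.75),12),(int(i*3.75),18),(0,255,255))
for i in range(0,160,20):
    cv2.putText(cr,str(y0+i),(0,int(i*3.75)+4),0,.35,(0,255,255))
cv2.imwrite("pics/crop0.png",cr)
E
```

```text
(no output)
```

View pics/crop0.png

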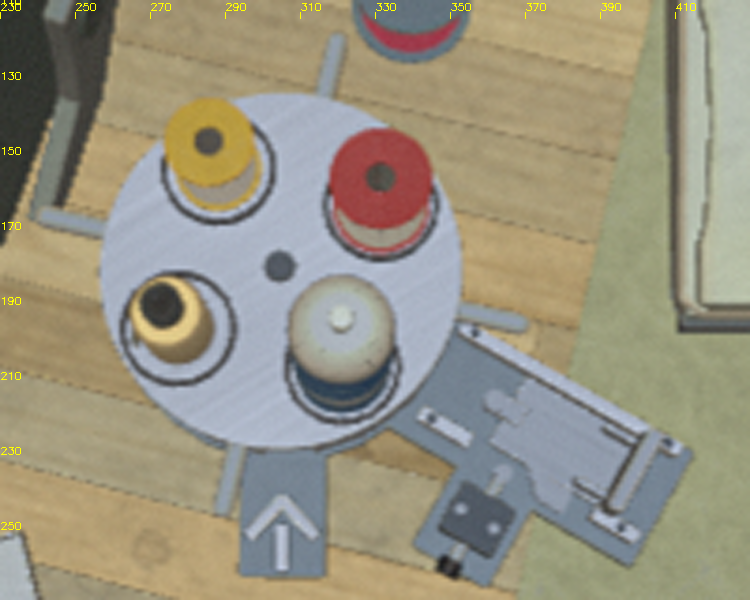

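The crop gives the disc hub at about (304,181), the front spoke tip at (290,247), the can's well at (321,208) and the gate handle at (400,237). Next I fit the pose from these.

Run:
```python
from h import *
u=lambda a,z:unproj("top",np.array(a,float)/3.75+[230,110],z)
hub=u([(279,266)],.061)[0]
rim=u([(102,268),(461,268),(282,93),(275,449),(150,150),(410,140),(160,396),(412,384)],.06)
A=np.c_[2*rim[:,:2],np.ones(len(rim))];s=np.linalg.lstsq(A,(rim[:,:2]**2).sum(1),rcond=None)[0]
print("hub",hub,"rimfit",s[:2],np.sqrt(s[2]+s[:2]@s[:2]))
c=s[:2]
def pol(n,P):
    d=P[:,:2]-c; print(n,P[:,:2].round(4).tolist(),"r",np.hypot(*d.T).round(4),"ang",np.degrees(np.arctan2(d[:,1],d[:,0])).round(1))
pol("tips",u([(337,37),(44,213),(524,324),(222,514)],.0555))
w=u([(218,169),(381,205),(179,328),(343,368)],.066); pol("wells y r s(can)",w)
print("wellmean",w.mean(0))
pol("arrow tip/base",u([(281,495),(282,570)],.017))
pol("tongue end",u([(241,574),(325,577)],.01))
pol("handle top",u([(658,433),(610,513)],.067))
pol("bed end",u([(691,450),(632,567)],.02))
```

```text
hub [ 0.59988671 -0.02357332  0.061     ] rimfit [ 0.60044305 -0.02481615] 0.09869020203661562
tips [[0.7321, -0.0567], [0.6334, 0.1076], [0.5665, -0.157], [0.4652, 0.0084]] r [0.1354 0.1365 0.1365 0.1393] ang [ -13.6   76.  -104.4  166.2]
wells y r s(can) [[0.6539, 0.0095], [0.632, -0.0799], [0.5655, 0.0307], [0.5422, -0.0581]] r [0.0635 0.0635 0.0656 0.0671] ang [  32.7  -60.2  122.2 -150.3]
wellmean [ 0.59838761 -0.0244692   0.066     ]
arrow tip/base [[0.4777, -0.0213], [0.4358, -0.0216]] r [0.1228 0.1647] ang [178.4 178.9]
tongue end [[0.434, 0.0019], [0.4318, -0.0454]] r [0.1685 0.1699] ang [ 170.9 -173.1]
handle top [[0.5045, -0.2257], [0.4623, -0.1987]] r [0.2227 0.2221] ang [-115.5 -128.5]
bed end [[0.4995, -0.2514], [0.4349, -0.216]] r [0.248  0.2529] ang [-114.  -130.9]
```

Request:
{"method": "servo_tool", "body": {
  "series": [0,0,-0.05,2.8,3,0,0.65,0,0,-0.05,2.8,3,0,0.65,0,0,-0.05,2.8,3,0,0.65,0,0,-0.05,2.8,3,0,0.65,0,0,-0.05,2.8,3,0,0.65,0,0,-0.05,2.8,3,0,0.65,0,0,-0.05,2.8,3,0,0.65,0,0,-0.05,2.8,3,0,0.65,0,0,-0.05,2.8,3,0,0.65,0,0,-0.04,2.8,3,0,0.65]
}}

```text
time_s: 1.93
eef_pos: [0.444, -0.3534, 0.2317]
orientation: [0.992, -0.124, 0.0, 0.0]
contact_force: [0.2, 0.2, 0.3]
gripper_width: 0.348
gripper_force: 0.0
```

Request:
{"method": "servo_tool", "body": {
  "series": [0,0,0,0.3,3.6,0,0.65,0,0,0,0.3,3.6,0,0.65,0,0,0,0.3,3.6,0,0.65,0,0,0,0.3,3.6,0,0.65,0,0,0,0.3,3.6,0,0.65,0,0,0,0.3,3.6,0,0.65,0,0,0,0.3,3.6,0,0.65,0,0,0,0.3,3.6,0,0.65,0,0,0,0.3,3.6,0,0.65,0,0,0,0.2,3.6,0,0.65]
}}

```text
time_s: 2.77
eef_pos: [0.4719, 0.0067, 0.2318]
orientation: [0.992, -0.123, 0.001, 0.0]
contact_force: [0.5, 0.5, 0.5]
gripper_width: 0.352
gripper_force: 0.0
```

Run:
```python
from h import *
o=r.get_obs();print(o["eef_pos"],o["joint_positions"].round(2))
im=read_camera("wrist"); cv2.imwrite("pics/w1.png",im[:,:,::-1])
```

```text
[0.47190984 0.00669419 0.23176271] [-0.2  -0.18  2.06  0.    1.26  1.62]
```

View pics/w1.png

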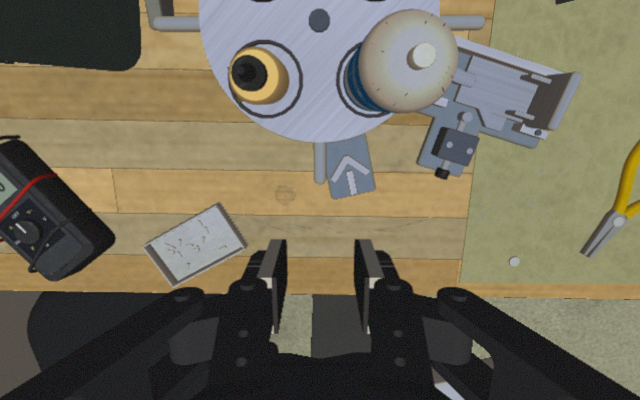

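The spoke at (320,183) lies centred and parallel between the fingers at (275 to 365). I'll descend now.

Request:
{"method": "servo_tool", "body": {
  "series": [0,0,0,0,0,-2.6,0.65,0,0,0,0,0,-2.6,0.65,0,0,0,0,0,-2.6,0.65,0,0,0,0,0,-2.6,0.65,0,0,0,0,0,-2.6,0.65,0,0,0,0,0,-2.2,0.65,0,0,0,0,0,-1.5,0.65,0,0,0,0,0,-1.0,0.65,0,0,0,0,0,-1.0,0.65,0,0,0,0,0,-1.0,0.65]
}}

```text
time_s: 3.65
eef_pos: [0.4727, 0.0047, 0.0343]
orientation: [0.992, -0.123, 0.001, 0.0]
contact_force: [-0.2, -0.4, 0.6]
gripper_width: 0.347
gripper_force: 0.0
```

Request:
{"method": "servo_tool", "body": {
  "series": [0,0,-0.028,0.11,0.35,0,0.65,0,0,-0.028,0.11,0.35,0,0.65,0,0,-0.028,0.11,0.35,0,0.65,0,0,-0.028,0.11,0.35,0,0.65,0,0,-0.028,0.11,0.35,0,0.65,0,0,-0.028,0.15,0.33,0,0.65,0,0,-0.028,0.15,0.33,0,0.65,0,0,-0.028,0.15,0.33,0,0.65,0,0,-0.028,0.15,0.33,0,0.65,0,0,-0.028,0.15,0.33,0,0.65]
}}

```text
time_s: 4.48
eef_pos: [0.4858, 0.0387, 0.0348]
orientation: [0.965, -0.261, 0.001, 0.0]
contact_force: [-1.1, -1.0, 0.3]
gripper_width: 0.348
gripper_force: 0.5
```

Request:
{"method": "servo_tool", "body": {
  "series": [0,0,-0.028,0.2,0.3,0,0.65,0,0,-0.028,0.2,0.3,0,0.65,0,0,-0.028,0.2,0.3,0,0.65,0,0,-0.028,0.2,0.3,0,0.65,0,0,-0.028,0.2,0.3,0,0.65,0,0,-0.028,0.24,0.27,0,0.65,0,0,-0.028,0.24,0.27,0,0.65,0,0,-0.028,0.24,0.27,0,0.65,0,0,-0.028,0.24,0.27,0,0.65,0,0,-0.028,0.24,0.27,0,0.65]
}}

```text
time_s: 5.32
eef_pos: [0.5074, 0.0674, 0.0347]
orientation: [0.92, -0.393, 0.0, 0.0]
contact_force: [-1.4, 0.1, -0.2]
gripper_width: 0.349
gripper_force: 0.6
```

Run:
```python
from h import *
o=r.get_obs();print(o["eef_pos"],o["joint_positions"].round(2))
im=read_camera("top"); cv2.imwrite("pics/top1.png",im[:,:,::-1])
x0,y0=230,110
cr=cv2.resize(im[y0:y0+160,x0:x0+200],(750,600),interpolation=cv2.INTER_CUBIC)
cv2.imwrite("pics/crop1.png",cr[:,:,::-1])
```

```text
[0.50736631 0.06737557 0.03468192] [-0.07  0.19  2.1  -0.    0.85  2.31]
```

View pics/crop1.png

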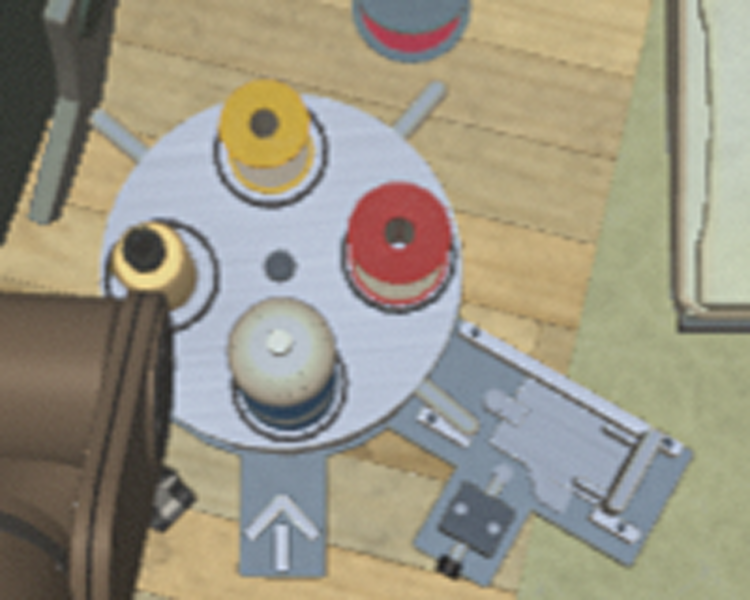

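The can's well is now at crop (289,383), nearly in line with the arrow at (282,530). I'll measure what is left.

Run:
```python
from h import *
u=lambda a,z:unproj("top",np.array(a,float)/3.75+[230,110],z)
c=np.array([.5992,-.0245])
for P in (u([(440,90),(97,117),(472,427)],.0555),u([(270.5,151),(398,256),(289,384)],.066)):
    d=P[:,:2]-c; print(np.hypot(*d.T).round(4),np.degrees(np.arctan2(d[:,1],d[:,0])).round(1))
# tongue/arrow direction
for a in ([(281,495),(282,570)],):
    q=u(a,.017); print(np.degrees(np.arctan2(*(q[1]-q[0])[[1,0]])))
q=u([(658,433),(610,513)],.067); d=q[1]-q[0]; print("handle ang",np.degrees(np.arctan2(d[1],d[0])))
# rail edges direction, from bed outline
q=u([(460,322),(691,450)],.02); d=q[1]-q[0]; print("rail dir",np.degrees(np.arctan2(d[1],d[0])))
d=q=None
q=u([(243,460),(241,574),(327,460),(325,577)],.01); print([np.degrees(np.arctan2(*(q[i+1]-q[i])[[1,0]])) for i in (0,2)])
```

```text
[0.1347 0.1361 0.1359] [ -41.6   49.2 -130.8]
[0.0646 0.0644 0.0654] [   4.4  -86.3 -176.2]
-179.60866604983954
handle ang 147.31622568639312
rail dir -120.35826747852103
[np.float64(178.81199728476182), np.float64(178.41989680730327)]
```

Request:
{"method": "servo_tool", "body": {
  "series": [0,0,-0.014,0.15,0.14,0,0.65,0,0,-0.014,0.15,0.14,0,0.65,0,0,-0.014,0.15,0.14,0,0.65,0,0,-0.014,0.15,0.13,0,0.65,0,0,-0.014,0.15,0.13,0,0.65,0,0,-0.014,0.14,0.13,0,0.65,0,0,0,0,0,0,0.65,0,0,0,0,0,0,0.65]
}}

```text
time_s: 6.03
eef_pos: [0.516, 0.0758, 0.0343]
orientation: [0.903, -0.431, 0.0, -0.0]
contact_force: [0.1, -0.8, 0.1]
gripper_width: 0.351
gripper_force: 0.0
```

Run:
```python
from h import *
o=r.get_obs();print(o["eef_pos"],o["joint_positions"].round(2))
im=read_camera("top")
x0,y0=230,110
cr=cv2.resize(im[y0:y0+160,x0:x0+200],(750,600),interpolation=cv2.INTER_CUBIC)
cv2.imwrite("pics/crop2.png",cr[:,:,::-1])
```

```text
[0.51600008 0.07580719 0.03428452] [-0.05  0.21  2.07  0.    0.86  2.41]
```

View pics/crop2.png

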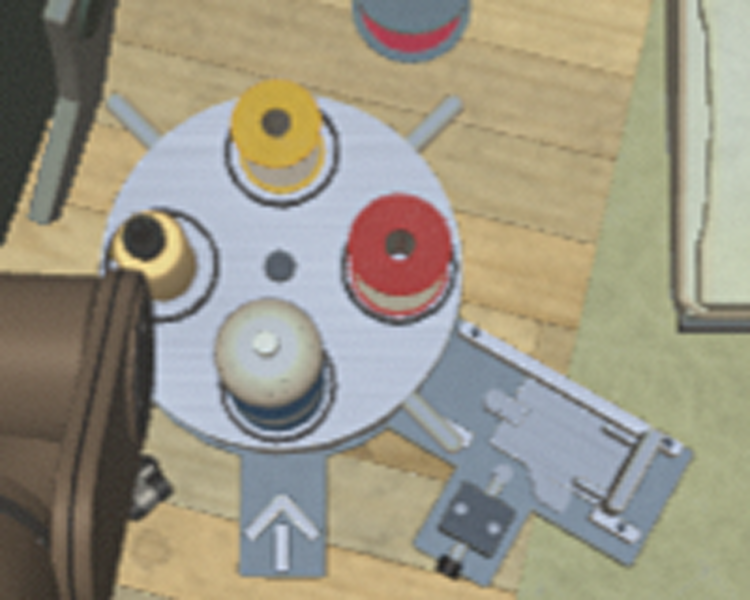

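The can's well is now at crop (277,383), with the far well at (282,149) and the arrow at (282,530). I'll check the angle numerically.

Run:
```python
from h import *
u=lambda a,z:unproj("top",np.array(a,float)/3.75+[230,110],z)
c=np.array([.5992,-.0245])
for P in (u([(458,102),(112,100),(461,443)],.0555),u([(282,149),(399,267),(277,383)],.066)):
    d=P[:,:2]-c; print(np.hypot(*d.T).round(4),np.degrees(np.arctan2(d[:,1],d[:,0])).round(1))
print(proj("top",np.array([[.5992-.065*np.cos(np.radians(1.3)),-.0245+.065*np.sin(np.radians(1.3)),.066]]))*3.75-np.array([230,110])*3.75)
o=r.get_obs();print(o["contact_force"])
```

```text
[0.1365 0.1367 0.1372] [ -46.7   43.8 -135.2]
[0.0654 0.0647 0.0647] [ -1.2 -91.8 178.1]
[[278.16622011 383.62797186]]
[-0.01611335  0.04863979  0.05395443]
```

Request:
{"method": "servo_tool", "body": {
  "series": [0,0,0,-0.3,-0.3,0,0.65,0,0,0,-0.2,-0.2,0,0.65,0,0,0,0,0,1,0.65,0,0,0,0,0,2,0.65,0,0,0,0,0,3,0.65,0,0,0,0,0,3,0.65,0,0,0,0,0,3,0.65,0,0,0,0,0,3,0.65,0,0,0,0,0,3,0.65,0,0,0,0,0,2.5,0.65]
}}

```text
time_s: 6.92
eef_pos: [0.511, 0.0705, 0.2428]
orientation: [0.903, -0.431, 0.001, -0.001]
contact_force: [-0.1, -0.6, 0.1]
gripper_width: 0.349
gripper_force: 0.0
```

Request:
{"method": "servo_tool", "body": {
  "series": [0,0,0.034,-2,-2,0,1,0,0,0.034,-2,-3,0,1,0,0,0.034,-0.3,-3.5,0,1,0,0,0.034,-0.2,-3.5,0,1,0,0,0.034,-0.2,-3.5,0,1,0,0,0.034,-0.2,-3.5,0,1,0,0,0.034,-0.1,-3.5,0,1,0,0,0.034,-0.1,-3.5,0,1,0,0,0.034,-0.1,-3.5,0,1,0,0,0.034,0,-3.5,0,1]
}}

```text
time_s: 7.75
eef_pos: [0.4582, -0.2611, 0.2402]
orientation: [0.963, -0.271, 0.001, 0.0]
contact_force: [0.7, -0.6, -0.5]
gripper_width: 0.001
gripper_force: 0.0
```

Run:
```python
from h import *
im=read_camera("wrist"); cv2.imwrite("pics/w2.png",im[:,:,::-1])
im=read_camera("top"); cv2.imwrite("pics/top3.png",im[:,:,::-1])
for q in ("gate_handle","spray_can_center"):
    for c in("top","wrist"): print(q,c,[(np.round(d["xyz"],3).tolist(),round(d["score"],2)) for d in spotter.search_frame(c,q)[:2]])
```

```text
gate_handle top [([0.5, -0.178, 0.025], 0.59)]
gate_handle wrist [([0.498, -0.182, 0.023], 0.74)]
spray_can_center top [([0.593, -0.026, 0.059], 0.18)]
spray_can_center wrist [([0.534, -0.049, 0.131], 0.96), ([0.581, -0.081, 0.062], 0.69)]
```

View pics/w2.png

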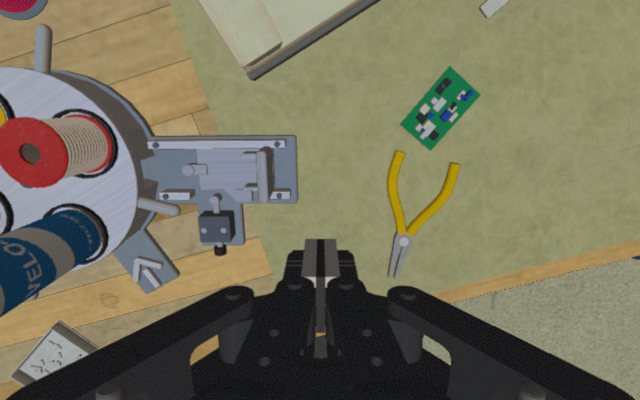

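The lock lies along the tool's closing axis: bed at (150 to 297, 135 to 205), handle at (265,175). Descending outside the handle.

Request:
{"method": "servo_tool", "body": {
  "series": [0,0,0,0,0,-2.6,1,0,0,0,0,0,-2.6,1,0,0,0,0,0,-2.6,1,0,0,0,0,0,-2.6,1,0,0,0,0,0,-2.6,1,0,0,0,0,0,-2.2,1,0,0,0,0,0,-1.5,1,0,0,0,0,0,-1.0,1,0,0,0,0,0,-1.0,1,0,0,0,0,0,-0.9,1]
}}

```text
time_s: 8.88
eef_pos: [0.4595, -0.2589, 0.0433]
orientation: [0.963, -0.271, 0.001, 0.0]
contact_force: [0.1, -1.2, 0.1]
gripper_width: 0.001
gripper_force: 0.0
```

Request:
{"method": "servo_tool", "body": {
  "series": [0,0,0,0.2,0.35,0,1,0,0,0,0.2,0.35,0,1,0,0,0,0.2,0.35,0,1,0,0,0,0.2,0.35,0,1,0,0,0,0.2,0.35,0,1,0,0,0,0.2,0.35,0,1,0,0,0,0.2,0.35,0,1,0,0,0,0.2,0.35,0,1,0,0,0,0.2,0.35,0,1,0,0,0,0.2,0.35,0,1]
}}

```text
time_s: 9.72
eef_pos: [0.4789, -0.2248, 0.0435]
orientation: [0.963, -0.271, -0.0, 0.001]
contact_force: [-1.6, -2.8, 0.3]
gripper_width: -0.002
gripper_force: 1.9
```

Request:
{"method": "servo_tool", "body": {
  "series": [0,0,0,0.18,0.3,0,1,0,0,0,0.18,0.3,0,1,0,0,0,0.18,0.3,0,1,0,0,0,0.18,0.3,0,1,0,0,0,0.18,0.3,0,1,0,0,0,0.18,0.3,0,1,0,0,0,0.18,0.3,0,1,0,0,0,0.18,0.3,0,1]
}}

```text
time_s: 10.38
eef_pos: [0.493, -0.2013, 0.0435]
orientation: [0.962, -0.272, -0.0, 0.001]
contact_force: [-3.6, -6.1, 0.4]
gripper_width: 0.003
gripper_force: 3.1
```

Request:
{"method": "servo_tool", "body": {
  "series": [0,0,0,0.1,0.17,0,1,0,0,0,0.1,0.17,0,1,0,0,0,0.1,0.17,0,1,0,0,0,0.1,0.17,0,1]
}}

```text
time_s: 10.72
eef_pos: [0.4973, -0.1941, 0.0435]
orientation: [0.962, -0.272, 0.0, 0.001]
contact_force: [-1.1, -2.7, 1.5]
gripper_width: 0.001
gripper_force: 1.8
```

Request:
{"method": "servo_tool", "body": {
  "series": [0,0,0,0.1,0.17,0,1,0,0,0,0.1,0.17,0,1]
}}

```text
time_s: 10.88
eef_pos: [0.4996, -0.1902, 0.0435]
orientation: [0.962, -0.272, 0.0, 0.0]
contact_force: [-0.7, -2.7, -0.1]
gripper_width: 0.0
gripper_force: 1.8
```

Request:
{"method": "servo_tool", "body": {
  "series": [0,0,0,0.08,0.13,0,1,0,0,0,0.08,0.13,0,1]
}}

```text
time_s: 11.05
eef_pos: [0.5008, -0.1882, 0.0435]
orientation: [0.963, -0.271, 0.0, 0.001]
contact_force: [-5.4, -10.3, 1.4]
gripper_width: -0.002
gripper_force: 5.2
```

Request:
{"method": "servo_tool", "body": {
  "series": [0,0,0,0.08,0.13,0,1,0,0,0,0,0,0,1]
}}

```text
time_s: 11.22
eef_pos: [0.5009, -0.1882, 0.0435]
orientation: [0.963, -0.27, -0.001, 0.002]
contact_force: [-5.6, -10.8, -0.3]
gripper_width: 0.002
gripper_force: 5.7
```

Request:
{"method": "servo_tool", "body": {
  "series": [0,0,0,0.1,0.17,0,1,0,0,0,0,0,0,1]
}}

```text
time_s: 11.38
eef_pos: [0.501, -0.188, 0.0436]
orientation: [0.963, -0.27, -0.001, 0.004]
contact_force: [-9.7, -15.5, 2.7]
gripper_width: -0.001
gripper_force: 9.0
```

Request:
{"method": "servo_tool", "body": {
  "series": [0,0,0,0.1,0.17,0,1,0,0,0,0,0,0,1]
}}

```text
time_s: 11.55
eef_pos: [0.501, -0.1879, 0.0436]
orientation: [0.963, -0.269, -0.002, 0.006]
contact_force: [-13.1, -21.0, 1.5]
gripper_width: -0.0
gripper_force: 12.2
```

It is against a hard stop at 25 N. I'll back off, rise and check.

Request:
{"method": "servo_tool", "body": {
  "series": [0,0,0,-0.5,-0.8,0,1,0,0,0,-1,-1.7,0,1,0,0,0,-1,-1.7,0,1,0,0,0,-1,-1.6,0,1,0,0,0,0,0,3,1,0,0,0,0,0,3.5,1,0,0,0,0,0,3.5,1,0,0,0,0,0,3.5,1,0,0,0,0,0,3.5,1,0,0,0,0,0,3,1]
}}

```text
time_s: 12.38
eef_pos: [0.4691, -0.2398, 0.2457]
orientation: [0.962, -0.271, 0.001, -0.001]
contact_force: [0.5, -0.5, -0.6]
gripper_width: 0.001
gripper_force: 0.0
```

Request:
{"method": "servo_tool", "body": {
  "series": [0,0,0,0,-3.5,0,1,0,0,0,0,-3.5,0,1,0,0,0,0,-3.5,0,1,0,0,0,0,-3.5,0,1,0,0,0,0,-3.5,0,1,0,0,0,0,-3.5,0,1,0,0,0,0,-3,0,1,0,0,0,0,-3,0,1,0,0,0,0,0,0,1]
}}

```text
time_s: 13.13
eef_pos: [0.468, -0.5146, 0.2417]
orientation: [0.962, -0.273, 0.0, -0.0]
contact_force: [-0.5, 0.9, -1.3]
gripper_width: 0.002
gripper_force: 0.0
```

Run:
```python
from h import *
im=read_camera("top")
x0,y0=230,110
cr=cv2.resize(im[y0:y0+160,x0:x0+200],(750,600),interpolation=cv2.INTER_CUBIC)
cv2.imwrite("pics/crop4.png",cr[:,:,::-1])
```

```text
(no output)
```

View pics/crop4.png

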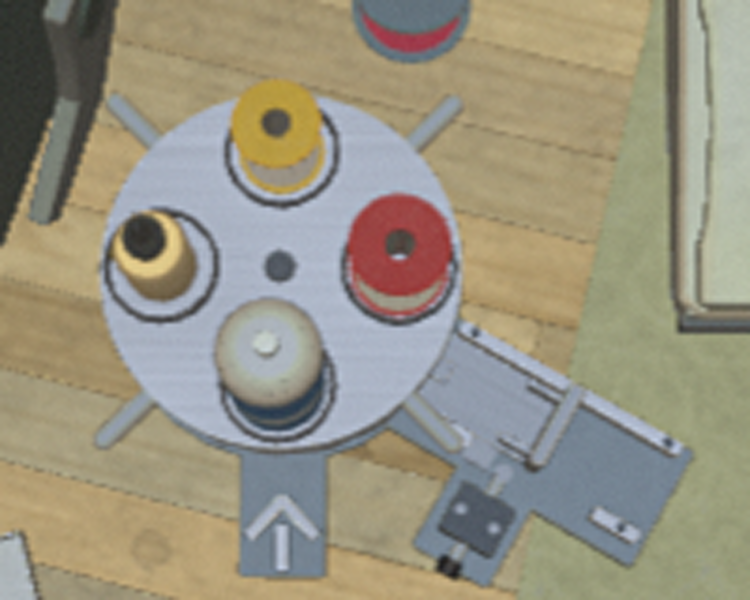

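The disc has not moved: the can's well is at (277,383), in line with the arrow. The gate handle has moved in to (557,427), and the catch knob is back at (449,563), as it was at the start. I'll check the travel.

Run:
```python
from h import *
u=lambda a,z:unproj("top",np.array(a,float)/3.75+[230,110],z)
q=u([(658,433),(610,513),(579,389),(533,467)],.067); print("travel",np.linalg.norm(q[:2].mean(0)-q[2:].mean(0)))
p=u([(268,349)],.190); print("can",p, (p[0,:2]-[.5992,-.0245]))
a=cv2.imread("pics/crop0.png")[455:590,410:530].astype(int);b=cv2.imread("pics/crop4.png")[455:590,410:530].astype(int)
print("catch diff",np.abs(a-b)[30:].mean())
read_camera("side")
for n in("spray_can_center",): print([(np.round(d["xyz"],3).tolist(),round(d["score"],2)) for d in spotter.search_frame("side",n)[:1]])
```

```text
travel 0.04754066088925439
can [[ 0.53386859 -0.02572194  0.19      ]] [-0.06533141 -0.00122194]
catch diff 1.325899470899471
[([0.521, -0.037, 0.098], 0.8)]
```

```bash
python3 -c "
from cell import workorder
print(workorder.job_done())"
```

```text
the job is handed in; nothing more can be done
None
```

I turned the carousel until the spray can stood in line with the arrow (within about 1° by camera), then pushed the gate to a hard stop. The catch pin is back in its sprung-out position behind the gate, everything still stands in its wells, and I handed the job in at about 13 s. The camera put the gate's travel at about 47.5 mm (give or take 3), so the snap is judged from the pin and the stop, and no verdict came back.

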